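# Zero the breakfast-nook scale

## Robot

A 6-joint arm with a two-finger parallel gripper is mounted at the origin on the work surface. World frame = base frame: x ahead of the robot, y to its left, z up, the work surface at z = 0. Lengths are in m, angles in rad, forces in N, time in s.
With the tool pointing down it reaches from about 0.225 to 0.725 m from the base axis. Payload 3.1 kg.
Tool frame: the origin (TCP) lies midway between the tips of the shut fingers; the grasp point (between the pads) lies 19 mm behind it (hold_point_z is the distance from the TCP to the grasp point, in m); x points along the fingers, y is the direction in which the jaws open and shut, and the axes are right-handed (so a half turn about x gives the same grasp; the last joint's range is limited). The gripper opens to 85 mm and grips with 20 to 120 N. Pads are 22 mm wide; open, the fingers measure 114 mm over their backs; the gripper's body (76 mm by 85 mm) begins 54 mm behind the grasp point. The pads swing forward as they close: fully open they stand 13 mm farther back than shut.
Start: joints at [0.973, 0.048, 0.099, 1.622, 0, 1.443], TCP at [0.238, 0.468, 0.231] pointing down, gripper open.
Joint ranges: [-2.91, 2.91], [-0.99, 1.94], [-1.21, 1.42], [-2.12, 2.29], [-1.49, 1.47], [-3.14, 3.14]. Speed limits (rad/s): [2.79, 2.79, 3.14, 3.14, 3.14, 3.14].

## Interface

Orientations are given as a 3x3 rotation matrix whose columns are the frame's x, y, z axes.
In Python, from bench import * gives the robot as it stands.
- The arm moves only by the tool arm_command, never from a script. Its argument "commands" is a list of rows, each a list of 3 entries, a list of its own where there are three numbers: the shift along the tool's x, y, z in m, then the turn, a rotation vector about the tool's x, y, z in degrees, then the finger opening in m, from 0 to 0.0854. A call has 1 to 20 rows; each row is the pose to reach, as a shift and turn from the pose commanded when the call began, along the tool's axes at that moment; what a row does not reach only later rows make up. A row lasts 1/12 s, in which the tool goes at most 41.7 mm and 7.16 degrees, less where a joint would pass 70% of its speed; a pose out of reach is approached as far as the arm can. A call with a gripper value outside its range is refused whole. The fingers move at their own pace and stop on an object; "squeeze" is the grip in N (left out, the last holds). Time passes only in rows, so rows that repeat a pose let the fingers close. It gives the time, the measured TCP pose, the force and the opening at its end, in the units of the state.
- observe(): the state, without advancing time (a new reading comes with each control period).
- grab_frame(name): name is "side" or "top" or "wrist"; returns the picture (480x640x3 uint8, red, green, blue); there is no depth.
- camera_params(name): a dict with "K" (3x3 intrinsics, pixels), "k1" (the pictures are not rectified: a ray, as slopes to the right and down, at radius r is drawn at 1 + k1 r^2 times it, then the intrinsics apply), "rvec" (rotation vector, rad) and "tvec" (3), from world to camera coordinates, as OpenCV has them; the wrist camera has in their place "hand_eye" (4x4, takes a point from camera to tool coordinates, whose origin is the TCP and whose axes are the tool frame's). Camera axes: x right, y down, z forward; pixel columns grow to the right and rows downward; lengths in m; the calibration is good to about 2 mm. A picture is of the moment at which its call begins: read the wrist's pose just before it. camera_params takes no time and is no camera call.
- close_job(): hands the job in, once; it reports no verdict.
The state is a dict: "t": time; "q": joint angles; "qvel": joint speeds; "joint_efforts": joint torques, N m; "tool_pos": TCP position; "eef_rot": TCP orientation; "force": force on the tool from outside, world axes, zero at the start; "torque": the same for the moment, N m; "gripper_width": finger opening in m.
Only numpy, scipy, OpenCV 4.12 (cv2) and the standard library are available. Lean on these libraries where they do the work, as an engineer would, in place of code of your own. Each camera call takes 0.05 s, during which the arm holds its last target. There are 200 camera calls.

## Task

The kitchen scale that carries the white bowl has to read zero before the whistles are weighed. Turn the scale's tare knob until its pointer lines up with the long zero mark on the dial, and let go. Leave the bowl standing on its pan, and do not turn the knob of the round kitchen timer.

Things in the scene. Friction and masses are not known exactly. Their poses are not given: they have to be found in the camera images.
- tare (a joint): the scale's tare knob, rad: 0 = pointer on the zero mark, the one long thick black mark (20 x 8 mm) at the edge of the round white dial (152 mm across), on the pan's side. Grows anticlockwise seen from above, stops at -0.8 and 2.2, starts at 0.6 to 1.4. Vertical axis, light friction (0.05 N m), no spring, stays where left
- tare_grip (a point): grip point of that knob, on its axis, 89 mm above the table. Black disc (60 mm across, 8 thick) with an upright bar across it: 48 mm long, 14 wide, 34 tall; the point is 22 mm above the disc, 12 below the bar's top. Turns with the knob: x runs along the bar to the pointer (flat black arrow, tip 54 mm from the axis; a white line on the bar's top marks the same half), z up
- bowl_mid (a point): centre, half-way up, of the white ceramic bowl (116 mm across the rim, 45 high), loose on the scale's steel pan; rim 72 mm above the table; z is its upright axis. The scale is a white box fixed on the table: the front part (160 x 160 mm, 55 high) has the dial and tare knob, the pan (136 mm across) is behind, 165 mm from the knob's axis
- timer_tip (a point): pointer tip on the knob of the kitchen timer, a bystander: a round white box (108 mm across, 41 high) fixed on the table, with a smaller black knob (50 mm disc, bar 24 tall, top 73 mm above the table). The tip is 36 mm from that knob's axis, 44 mm above the table; x points outward along the pointer, z up. That knob turns as lightly
Things that resemble listed ones, but are neither listed nor needed, are in the scene too. Of the things shaped like the part that bears bowl_mid, the white one is meant.

How it is judged:
At the end, for the whole second after the job is handed in: The scale's tare knob is at rest with its pointer within 10 degrees of the zero mark; the bowl stands upright on the pan within 20 mm of where it was; the timer's pointer is within 12 mm of where it was (value of joint tare between -0.18 and 0.18 rad and velocity of joint tare between -0.05 and 0.05 rad/s and distance of bowl_mid from where it was at the start of the episode below 0.02 m and angle between bowl_mid's own z axis and vertical below 0.2 rad and distance of timer_tip from where it was at the start of the episode below 0.012 m); the robot touches nothing.
It fails at once if the bowl is knocked or lifted from its place on the pan (more than 20 mm) (distance of bowl_mid from where it was at the start of the episode above 0.02 m).
It fails at once if the timer's knob is turned (its pointer tip moves more than 12 mm) (distance of timer_tip from where it was at the start of the episode above 0.012 m).
It also fails if it takes over 29 s, if anything falls off the work surface, if the arm or the gripper's body presses on something with over 40 N, if the wrist force passes 120 N, or if a joint passes its speed limit or range.

## Working session

There is one attempt and no reset: what is moved stays moved. The work goes in short steps, Python scripts to look and compute and a tool call to move; the robot and the scene stay as the last step left them, time stands still between calls to the robot, and variables do not carry over. Pictures are saved under pics/ and viewed, about 8 in all and at most 12, crops included, and the job is handed in when it is done.

Besides the shell and the picture viewer there is one more tool, called after "Call:" as name(argument=value, ...) on one line, values as JSON. arm_command: Moves the arm, as the interface text tells. Its arguments: {"type":"object","properties":{"commands":{"type":"array","items":{"type":"array"}},"squeeze":{"type":"number"}},"required":["commands"]}

```bash
mkdir -p pics
python3 - <<'E'
from bench import *
import cv2,numpy as np
for n in("top","side"):
    cv2.imwrite(f"pics/{n}0.png",grab_frame(n)[:,:,::-1]); print(n,camera_params(n))
print(camera_params("wrist")); s=observe(); print(s)
E
```

```text
top {'K': array([[507.5644728 ,   0.        , 310.20172516],
       [  0.        , 507.5644728 , 241.08345211],
       [  0.        ,   0.        ,   1.        ]]), 'k1': -0.09497841320746091, 'rvec': array([ 2.20406013, -2.13674692,  0.13276007]), 'tvec': array([-0.12225851,  0.52521876,  1.18589107])}
side {'K': array([[437.15925863,   0.        , 324.75415175],
       [  0.        , 437.15925863, 233.06298383],
       [  0.        ,   0.        ,   1.        ]]), 'k1': -0.10807943962482816, 'rvec': array([ 2.14040435, -0.8656067 ,  0.42352608]), 'tvec': array([-0.42639036,  0.24359089,  0.70901795])}
{'K': array([[343.96893374,   0.        , 323.08709453],
       [  0.        , 343.96893374, 239.50721988],
       [  0.        ,   0.        ,   1.        ]]), 'k1': -0.06849953219726883, 'hand_eye': array([[ 3.88179766e-04, -2.59567415e-01,  9.65724912e-01,
        -1.42779322e-01],
       [ 9.99999641e-01, -6.26936695e-04, -5.70464692e-04,
        -7.96438850e-04],
       [ 7.53522430e-04,  9.65724787e-01,  2.59567079e-01,
        -6.53531400e-02],
       [ 0.00000000e+00,  0.00000000e+00,  0.00000000e+00,
         1.00000000e+00]])}
{'t': 0.1, 'q': array([9.73171991e-01, 4.86542250e-02, 9.77528249e-02, 1.62199606e+00,
       2.89368225e-06, 1.44300811e+00]), 'qvel': array([ 0.00057304, -0.00063047,  0.00409561,  0.00148316,  0.00059133,
       -0.00230099]), 'joint_efforts': array([ 2.03401090e-03, -3.39852691e+01,  3.20935321e+01,  1.59151998e-02,
       -1.58983066e-04,  1.13040943e-05]), 'tool_pos': array([0.23738174, 0.4676518 , 0.23024505]), 'eef_rot': array([[-1.18465938e-03,  4.52738936e-01,  8.91642334e-01],
       [-1.73532729e-03,  8.91640687e-01, -4.52740405e-01],
       [-9.99997793e-01, -2.08363444e-03, -2.70640273e-04]]), 'force': array([ 0.61586897, -0.73569363,  0.67633919]), 'torque': array([-0.01202682, -0.00372811,  0.01343866]), 'gripper_width': 0.08559463780357289}
```

View pics/top0.png

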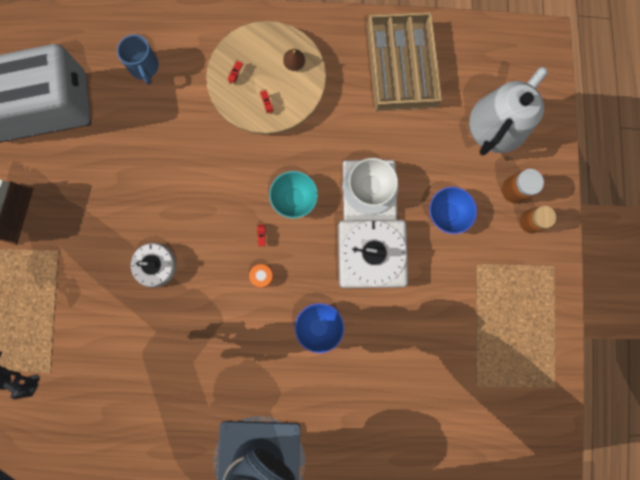

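View pics/side0.png

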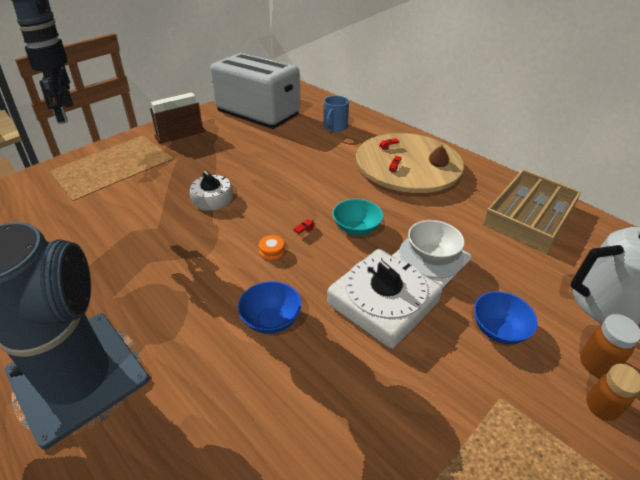

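Top view: the scale is at about (374,252), its zero mark at about (373,225), and its pointer aims left to (355,250), so tare is about +1.4 rad. The bowl is at (372,183). The timer is at (152,264), well clear. Next I'll measure these and make an enlarged crop.

```bash
cat > h.py <<'E'
import numpy as np,cv2
from bench import *
def ray(n,uv,s=None):
    c=camera_params(n);K=c["K"]
    d=np.array([[*cv2.undistortPoints(np.array([[uv]],float),K,np.array([c["k1"],0,0,0]))[0,0],1]]).T
    if n=="wrist":
        H=c["hand_eye"];R=s["eef_rot"]
        return s["tool_pos"]+R@H[:3,3],(R@H[:3,:3]@d).ravel()
    R=cv2.Rodrigues(c["rvec"])[0]
    return -R.T@c["tvec"],(R.T@d).ravel()
def onz(n,uv,z,s=None):
    o,d=ray(n,uv,s);return o+d*(z-o[2])/d[2]
E
python3 - <<'E'
from h import *
im=cv2.imread("pics/top0.png")
cv2.imwrite("pics/c1.png",cv2.resize(im[210:295,330:415],None,fx=7,fy=7,interpolation=cv2.INTER_CUBIC))
g=im.max(2)
m=(g<90).astype(np.uint8);m[:, :338]=0;m[:,408:]=0;m[:218]=0;m[288:]=0
n,l,st,c=cv2.connectedComponentsWithStats(m)
for i in range(1,n):
    if st[i,4]>3: print(st[i],c[i],onz("top",c[i],.056),onz("top",c[i],.067))
for p in [(374,252),(373,225),(355,250),(341,221),(406,221),(340,286),(407,286)]: print(p,onz("top",p,.056))
print("bowl",onz("top",(372,184),.072))
E
```

```text
[373 222   1   6   6] [373.  224.5] [ 0.56989741 -0.25252685  0.056     ] [ 0.56827204 -0.25104222  0.067     ]
[360 241  27  23 414] [374.41062802 252.31400966] [ 0.50415324 -0.25693767  0.056     ] [ 0.50313978 -0.25541199  0.067     ]
[354 248   5   3  12] [355.58333333 249.08333333] [ 0.51037745 -0.21251164  0.056     ] [ 0.50930606 -0.21139945  0.067     ]
(374, 252) [ 0.50486234 -0.25595799  0.056     ]
(373, 225) [ 0.56870637 -0.25254579  0.056     ]
(355, 250) [ 0.50817786 -0.21118636  0.056     ]
(341, 221) [ 0.57574106 -0.17673185  0.056     ]
(406, 221) [ 0.58087791 -0.33092556  0.056     ]
(340, 286) [ 0.4230584  -0.17804854  0.056     ]
(407, 286) [ 0.42751849 -0.33487066  0.056     ]
bowl [ 0.66361292 -0.24656956  0.072     ]
```

View pics/c1.png

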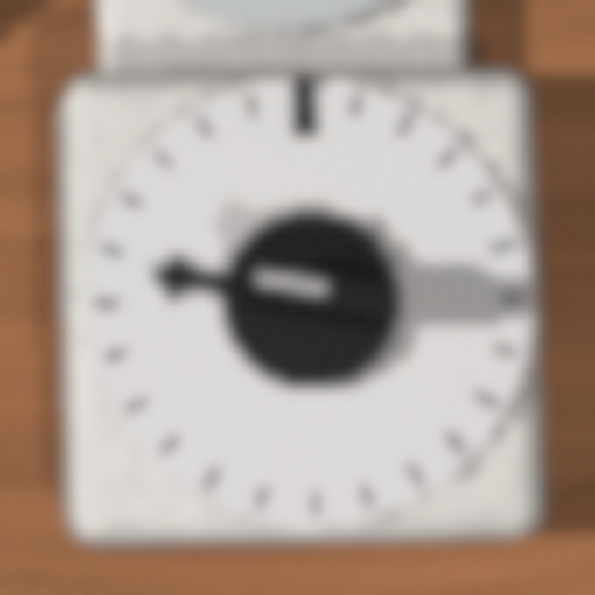

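The crop shows the knob centre at about (0.504, -0.2547) and the scale axis at a yaw of about 0.03. The pointer azimuth is about 81 to 82°, so tare is about 1.4 rad. I'll move above the knob with the jaws across the bar.

Call:
arm_command(commands=[[[0.03, -0.523, 0.565], [72, 0, 0], 0.0854], [[0.03, -0.523, 0.565], [72, 0, 0], 0.0854], [[0.03, -0.523, 0.565], [72, 0, 0], 0.0854], [[0.03, -0.523, 0.565], [72, 0, 0], 0.0854], [[0.03, -0.523, 0.565], [72, 0, 0], 0.0854], [[0.03, -0.523, 0.565], [72, 0, 0], 0.0854], [[0.03, -0.523, 0.565], [72, 0, 0], 0.0854], [[0.03, -0.523, 0.565], [72, 0, 0], 0.0854], [[0.03, -0.523, 0.565], [72, 0, 0], 0.0854], [[0.03, -0.523, 0.565], [72, 0, 0], 0.0854], [[0.03, -0.523, 0.565], [72, 0, 0], 0.0854], [[0.03, -0.523, 0.565], [72, 0, 0], 0.0854], [[0.03, -0.523, 0.565], [72, 0, 0], 0.0854], [[0.03, -0.523, 0.565], [72, 0, 0], 0.0854], [[0.03, -0.523, 0.565], [72, 0, 0], 0.0854], [[0.03, -0.523, 0.565], [72, 0, 0], 0.0854], [[0.03, -0.523, 0.565], [72, 0, 0], 0.0854], [[0.03, -0.523, 0.565], [72, 0, 0], 0.0854], [[0.03, -0.523, 0.565], [72, 0, 0], 0.0854], [[0.03, -0.523, 0.565], [72, 0, 0], 0.0854]], squeeze=30)

```text
t: 1.77
tool_pos: [0.5049, -0.2583, 0.1989]
eef_rot: [[-0.002, 0.987, -0.16], [-0.0, -0.16, -0.987], [-1.0, -0.002, 0.001]]
force: [-0.8, 0.4, 0.6]
gripper_width: 0.0855
```

Call:
arm_command(commands=[[[0, 0, 0], [0, 0, 0], 0.0854], [[0, 0, 0], [0, 0, 0], 0.0854], [[0, 0, 0], [0, 0, 0], 0.0854], [[0, 0, 0], [0, 0, 0], 0.0854]])

```text
t: 2.1
tool_pos: [0.5046, -0.2527, 0.2018]
eef_rot: [[0.0, 0.988, -0.153], [-0.0, -0.153, -0.988], [-1.0, 0.0, -0.0]]
force: [0.5, -0.7, 0.9]
gripper_width: 0.0856
```

Run:
```python
from h import *
s=observe(); im=grab_frame("wrist"); cv2.imwrite("pics/w1.png",im[:,:,::-1])
print(s["t"],s["q"],s["tool_pos"],s["eef_rot"]);np.savez("s1.npz",**s)
```

```text
2.1 [-5.83252216e-01  1.45631397e-01  1.45358886e-01  1.57024729e+00
  1.77398532e-04  1.14162771e+00] [ 0.50460604 -0.25273461  0.20175234] [[ 3.28510092e-04  9.88152541e-01 -1.53474585e-01]
 [-4.22388356e-06 -1.53474592e-01 -9.88152594e-01]
 [-9.99999946e-01  3.25266359e-04 -4.62441110e-05]]
```

View pics/w1.png

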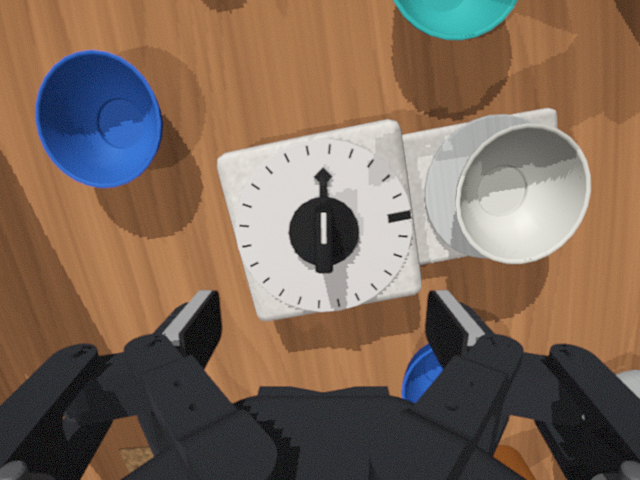

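The wrist view shows the disc centre at (324,231), the arrow tip at (323,168), the zero mark at (400,217), and the bar running nearly straight up the image. The jaws are already square to the bar.

Run:
```python
from h import *
s=dict(np.load("s1.npz"));R=s["eef_rot"]
c=onz("wrist",(324,231),.067,s);t=onz("wrist",(323,168),.060,s);m=onz("wrist",(400,217),.056,s)
w=[onz("wrist",p,.101,s) for p in((323.5,212),(323.5,243))]
print(c,t,m,w)
az=lambda a,b:np.degrees(np.arctan2(*(b-a)[1::-1]))
print(az(c,t),az(c,m),az(w[1],w[0]),np.linalg.norm((t-c)[:2]),np.linalg.norm((m-c)[:2]))
print("tool delta to centre",R.T@(c-s["tool_pos"]), R.T@(w[1]-s["tool_pos"]))
```

```text
[ 0.50487628 -0.25543322  0.067     ] [ 0.51193826 -0.20487583  0.06      ] [ 0.57075655 -0.25591355  0.056     ] [array([ 0.50780882, -0.23336293,  0.101     ]), array([ 0.50425254, -0.2561933 ,  0.101     ])]
82.04823181370098 -0.4177348781874937 81.14618632138168 0.051048218794072196 0.06588202445212847
tool delta to centre [0.13475244 0.00063737 0.00263139] [0.10075224 0.00014873 0.00347662]
```

Call:
arm_command(commands=[[[0.04, 0.0004, 0.003], [0, 0, 0], 0.06], [[0.08, 0.0004, 0.003], [0, 0, 0], 0.05], [[0.11, 0.0004, 0.003], [0, 0, 0], 0.05], [[0.126, 0.0004, 0.003], [0, 0, 0], 0.05], [[0.126, 0.0004, 0.003], [0, 0, 0], 0.05], [[0.126, 0.0004, 0.003], [0, 0, 0], 0.05], [[0.126, 0.0004, 0.003], [0, 0, 0], 0.03], [[0.126, 0.0004, 0.003], [0, 0, 0], 0.02], [[0.126, 0.0004, 0.003], [0, 0, 0], 0.01], [[0.126, 0.0004, 0.003], [0, 0, 0], 0.005], [[0.126, 0.0004, 0.003], [0, 0, 0], 0.005], [[0.126, 0.0004, 0.003], [0, 0, 0], 0.005], [[0.126, 0.0004, 0.003], [0, 0, 0], 0.005], [[0.126, 0.0004, 0.003], [0, 0, 0], 0.005]], squeeze=25)

```text
t: 3.32
tool_pos: [0.5043, -0.2576, 0.0781]
eef_rot: [[0.0, 0.988, -0.155], [-0.002, -0.155, -0.988], [-1.0, 0.0, 0.002]]
force: [-4.9, 1.8, 6.3]
gripper_width: 0.0137
```

Gripped with the opening at 13.7 mm. Now I'll turn clockwise by 81°.

Call:
arm_command(commands=[[[0, 0, 0], [6, 0, 0], 0.005], [[0, 0, 0], [12, 0, 0], 0.005], [[0, 0, 0], [18, 0, 0], 0.005], [[0, 0, 0], [24, 0, 0], 0.005], [[0, 0, 0], [30, 0, 0], 0.005], [[0, 0, 0], [36, 0, 0], 0.005], [[0, 0, 0], [42, 0, 0], 0.005], [[0, 0, 0], [48, 0, 0], 0.005], [[0, 0, 0], [54, 0, 0], 0.005], [[0, 0, 0], [60, 0, 0], 0.005], [[0, 0, 0], [66, 0, 0], 0.005], [[0, 0, 0], [72, 0, 0], 0.005], [[0, 0, 0], [77, 0, 0], 0.005], [[0, 0, 0], [80, 0, 0], 0.005], [[0, 0, 0], [81, 0, 0], 0.005], [[0, 0, 0], [81, 0, 0], 0.005], [[0, 0, 0], [81, 0, 0], 0.005], [[0, 0, 0], [81, 0, 0], 0.005], [[0, 0, 0], [81, 0, 0], 0.005]])

```text
t: 4.9
tool_pos: [0.5028, -0.256, 0.0781]
eef_rot: [[-0.003, 0.001, -1.0], [0.001, -1.0, -0.001], [-1.0, -0.001, 0.003]]
force: [-7.9, 4.8, 8.0]
gripper_width: 0.0132
```

Release gently, then rise to look.

Call:
arm_command(commands=[[[0, 0, 0], [0, 0, 0], 0.016], [[0, 0, 0], [0, 0, 0], 0.02], [[0, 0, 0], [0, 0, 0], 0.03], [[0, 0, 0], [0, 0, 0], 0.04], [[0, 0, 0], [0, 0, 0], 0.04], [[0, 0, 0], [0, 0, 0], 0.04], [[-0.02, 0, 0], [0, 0, 0], 0.04], [[-0.05, 0, 0], [0, 0, 0], 0.04], [[-0.09, 0, 0], [0, 0, 0], 0.04], [[-0.125, 0, 0], [0, 0, 0], 0.04], [[-0.125, 0, 0], [0, 0, 0], 0.04], [[-0.125, 0, 0], [0, 0, 0], 0.04], [[-0.125, 0, 0], [0, 0, 0], 0.04]])

```text
t: 5.98
tool_pos: [0.5048, -0.2571, 0.2002]
eef_rot: [[0.0, 0.001, -1.0], [-0.0, -1.0, -0.001], [-1.0, 0.0, -0.0]]
force: [-0.2, 0.5, -0.6]
gripper_width: 0.0397
```

Run:
```python
from h import *
s=observe(); im=grab_frame("wrist"); cv2.imwrite("pics/w2.png",im[:,:,::-1])
cv2.imwrite("pics/top2.png",grab_frame("top")[:,:,::-1])
print(s["t"],s["q"],s["tool_pos"],s["force"]);np.savez("s2.npz",**s)
```

```text
5.9833 [-5.89472758e-01  1.51006660e-01  1.48282757e-01  1.56767161e+00
 -9.76675313e-06  2.55063459e+00] [ 0.50479614 -0.25712472  0.20020858] [-0.2189587   0.46604348 -0.60032429]
```

View pics/w2.png

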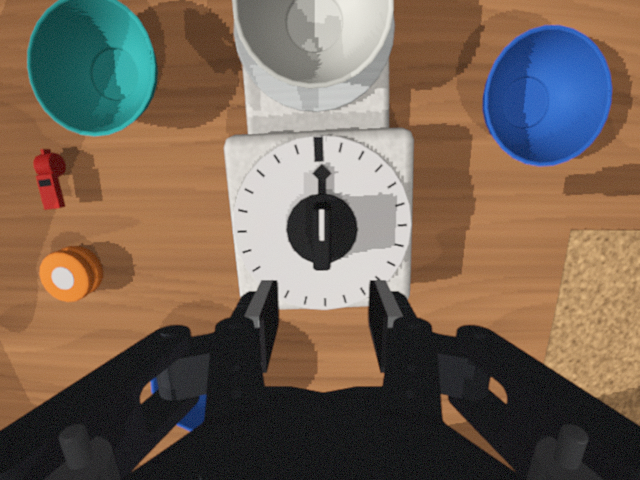

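The wrist view shows the arrow tip at (321,165), the zero mark at (318,149) and the disc centre at (321.5,229). That puts the pointer about 2° from the mark, against a tolerance of 10°. The bowl is in place and the gripper is clear, so I'm handing in.

```bash
python3 -c "
from bench import *
print(close_job(), observe()['t'])"
```

```text
the job is handed in; nothing more can be done
the job is handed in; nothing more can be done
```

I gripped the bar of the scale's tare knob, turned it about 81° clockwise, let go and raised the gripper clear, then handed the job in at about 6 s of the 29 s allowed.

- **Knob:** the last wrist picture shows the pointer about 2° from the zero mark (10° allowed).
- **Bowl:** the same picture shows it still on the pan. I judged this by eye and did not measure its position again.
- **Timer:** I did not check it again, but the arm worked only at the scale, about 0.5 m away.
- **Contact:** the gripper was about 12 cm above its grasp height, with the force reading under 1 N. The highest reading I saw was about 12 N, while gripping and turning the knob.

No check failed. The two pictures put the zero mark's direction 2 to 3° apart, well inside the tolerance.

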